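# Find the stamped crate and send it to the dispatch line

### The job

Tip each of the two upright wooden crates over onto its side, one after the other, to see which one has the red stamp on its underside. Then push the stamped crate, still lying on its side, along the bench until the yellow dispatch line runs under its middle; leave the other crate lying on its side clear of the line. Only push with the fingers: lift nothing, and leave everything else on the bench where it is.

Things in the scene. Friction and masses are not known exactly. Their poses are not given: they have to be found in the camera images.
- crate_stamped: Closed wooden slatted crate, 90 (own x) x 100 (own y) x 140 mm (own z), 0.3-0.6 kg, loose, upright at the start. Origin at its centre; own z from underside to lid, own x away from the robot at yaw 0. Has a red stamp on its underside (68 mm ring round a 32 mm dot); otherwise like the other crate; they change places from run to run.
- crate_plain: Closed wooden slatted crate, 90 (own x) x 100 (own y) x 140 mm (own z), 0.3-0.6 kg, loose, upright at the start. Origin at its centre; own z from underside to lid, own x away from the robot at yaw 0. Underside bare. Either crate, pushed near its top, tips and falls on its side without sliding; tipped towards the robot, its underside then faces the scene camera and it lies 90 mm high.
- line: The dispatch line: flat yellow tape stuck on the bench, 30 mm wide and 360 mm long, with a 120 mm cross bar at each end, between the two crates. Origin at its middle, own x along the tape (away from the robot), own y across it to the robot's left. Things slide over it freely.
- jar: Bystander, to be left alone: amber glass jar of glue with a red cap, 64 mm across, 85 mm high, standing.
- soles: Bystander, to be left alone: stack of six leather soles, 236 x 86 mm, 48 mm high.
- sandal_left: Bystander, to be left alone: finished sandal with ochre strap, 236 x 86 mm, 76 mm high.
- sandal_right: Bystander, to be left alone: finished sandal with dark red strap, 236 x 86 mm, 76 mm high.
- hammer: Bystander, to be left alone: hammer lying on the bench; origin under its middle.
- brush: Bystander, to be left alone: glue brush lying on the bench.
- cup: Bystander, to be left alone: blue cup, 70 mm across, 75 mm high.
Things that resemble listed ones, but are neither listed nor needed, are in the scene too. Leave any green or pink look-alike of the crate_plain alone.

How it is judged:
By the outcome, as a careful person would: the job done as asked, in the order asked, and still so for the second after the job is handed in, with the robot touching nothing.
It also fails if it takes over 72 s, if anything falls off the work surface, if the arm or the gripper's body presses on something with over 40 N, if the wrist force passes 120 N, or if a joint passes its speed limit or range.

### The arm

A 6-joint arm with a two-finger parallel gripper is mounted at the origin on the work surface. World frame = base frame: x ahead of the robot, y to its left, z up, the work surface at z = 0. Lengths are in m, angles in rad, forces in N, time in s.
With the tool pointing down it reaches from about 0.325 to 0.85 m from the base axis. Payload 4.4 kg.
Tool frame: the origin (TCP) lies midway between the tips of the shut fingers; the grasp point (between the pads) lies 19 mm behind it; z points along the fingers, y is the direction in which the jaws open and shut (so a half turn about z gives the same grasp; the last joint's range is limited). The gripper opens to 94 mm and grips with 3 to 60 N. Pads are 16 mm wide; open, the fingers measure 119 mm over their backs; the gripper's body (75 mm by 177 mm) begins 78 mm behind the grasp point.
Start: joints at [1.056, 0.207, 1.542, -0, 1.393, -0.15], TCP at [0.205, 0.537, 0.205] pointing down, gripper open.
Joint ranges: [-2.73, 2.73], [-0.86, 2.22], [0.23, 2.46], [-1.11, 4.25], [0.08, 2.63], [-2.82, 2.82]. Speed limits (rad/s): [2.79, 2.79, 3.14, 3.14, 3.14, 3.14].

### API

Orientations are given as a unit quaternion [x, y, z, w].
In Python, from rig import bot gives the robot as it stands.
- The arm moves only by the tool servo_tool, never from a script. Its argument "deltas" is a list of rows, each an object of numbers: "dx", "dy", "dz": the shift along the tool's x, y, z in mm; "spin": the turn about the tool's z in degrees. A call has 1 to 10 rows; each row shifts and turns the commanded pose from where the row before left it, along the tool's axes as they then stand; what a row does not reach is not made up. A row lasts 1/8 s, in which the tool goes at most 62.5 mm and 10.7 degrees, less where a joint would pass 70% of its speed; a pose out of reach is approached as far as the arm can. A call is refused whole if a number of a shift passes 62.5 or a number of a turn 10.7, either way. A call with a gripper value outside its range is refused whole. "claw" is the gripper command: -1 is fully open, 1 is shut, values between are in proportion, set as the call begins (left out, the last holds). The fingers move at their own pace and stop on an object; the grip force is fixed at half the most. Time passes only in rows, so rows that do not move let the fingers close. It gives the time, the measured TCP pose, the force and the opening at its end, in the units of the state.
- bot.state(): the state, without advancing time (a new reading comes with each control period).
- bot.camera(name): name is "scene" or "side" or "wrist"; returns the picture (384x512x3 uint8, blue, green, red); there is no depth.
- bot.camera_params(name): a dict with "fx", "fy", "cx", "cy" (pixels), "view" (4x4, takes a point from world to camera coordinates). Camera axes: x right, y up, looking along -z (the intrinsics and any distortion apply to the point x, -y, -z); pixel columns grow to the right and rows downward; lengths in m; the calibration is good to about 2 mm. A picture is of the moment at which its call begins: read the wrist's pose just before it. camera_params takes no time and is no camera call; for the wrist camera it gives the pose at the moment of the call.
- bot.job_done(): hands the job in, once; it reports no verdict.
The state is a dict: "t": time; "joints": joint angles; "qvel": joint speeds; "effort": joint torques, N m; "eef_pos": TCP position; "orientation": TCP orientation; "wrist_force": force on the tool from outside, world axes, zero at the start; "torque": the same for the moment, N m; "gripper_width": finger opening in m.
Only numpy, scipy, OpenCV 4.12 (cv2) and the standard library are available. Lean on these libraries where they do the work, as an engineer would, in place of code of your own. Each camera call takes 0.05 s, during which the arm holds its last target. There are 200 camera calls.

## Working session

There is one attempt and no reset: what is moved stays moved. The work goes in short steps, Python scripts to look and compute and a tool call to move; the robot and the scene stay as the last step left them, time stands still between calls to the robot, and variables do not carry over. Pictures are saved under pics/ and viewed, about 8 in all and at most 12, crops included, and the job is handed in when it is done.

Besides the shell and the picture viewer there is one more tool, called after "Request:" as name(argument=value, ...), one argument or row to a line, values as JSON. servo_tool: Moves the arm, as the interface text tells. Its arguments: {"type":"object","properties":{"deltas":{"type":"array","items":{"type":"object","properties":{"dx":{"type":"number"},"dy":{"type":"number"},"dz":{"type":"number"},"spin":{"type":"number"}}}},"claw":{"type":"number"}},"required":["deltas"]}

```bash
ls; mkdir -p pics; cat > h.py <<'E'
import numpy as np, cv2
from rig import bot
def ray(name,u,v,P=None):
    p=P or bot.camera_params(name); V=np.array(p["view"]); R=V[:3,:3]; c=-R.T@V[:3,3]
    d=R.T@np.array([(u-p["cx"])/p["fx"],-(v-p["cy"])/p["fy"],-1.0]); return c,d
def onz(name,u,v,z=0,P=None):
    c,d=ray(name,u,v,P); return c+d*(z-c[2])/d[2]
def proj(name,pt,P=None):
    p=P or bot.camera_params(name); V=np.array(p["view"]); q=V[:3,:3]@np.array(pt)+V[:3,3]
    return p["fx"]*q[0]/-q[2]+p["cx"], p["fy"]*-q[1]/-q[2]+p["cy"]
E
python3 - <<'E'
from h import *
for n in("scene","side"):
    im=bot.camera(n); cv2.imwrite(f"pics/{n}0.png",im); p=bot.camera_params(n); print({k:(v if k!="view" else 0) for k,v in p.items()}); print(ray(n,256,192))
a=np.hstack([cv2.imread("pics/scene0.png")])
s=bot.state(); print(s)
E
```

```text
pics
{'fx': 426.27272201891424, 'fy': 426.27272201891424, 'cx': 261.49404982323904, 'cy': 189.53898660973522, 'view': 0}
(array([ 1.27085062, -0.4344536 ,  1.14914303]), array([-0.54945588,  0.30197768, -0.77917082]))
{'fx': 385.07100491929015, 'fy': 385.07100491929015, 'cx': 255.61318804110655, 'cy': 198.42898857548803, 'view': 0}
(array([ 0.08518541, -0.83971517,  1.17440944]), array([ 0.28432634,  0.59492907, -0.7519958 ]))
{'t': 0.1, 'joints': array([ 1.05548076e+00,  2.07325326e-01,  1.54277346e+00, -5.12781269e-06,
        1.39349948e+00, -1.50519113e-01]), 'qvel': array([ 0.00218875, -0.00257609, -0.00273732,  0.00044054,  0.00073268,
        0.00133654]), 'effort': array([-1.09551038e-03, -3.71869826e+01, -2.82290018e+01,  6.99670077e-02,
        3.11975379e-02, -5.56789064e-05]), 'eef_pos': array([0.2048038 , 0.53652722, 0.20443014]), 'orientation': array([ 1.81387997e-01,  9.83411099e-01, -9.48569520e-04, -3.25333863e-04]), 'wrist_force': array([ 0.30167249, -0.41502728, -0.66678613]), 'torque': array([0.01206302, 0.03227591, 0.01562347]), 'gripper_width': 0.09384824379356305}
```

View pics/scene0.png

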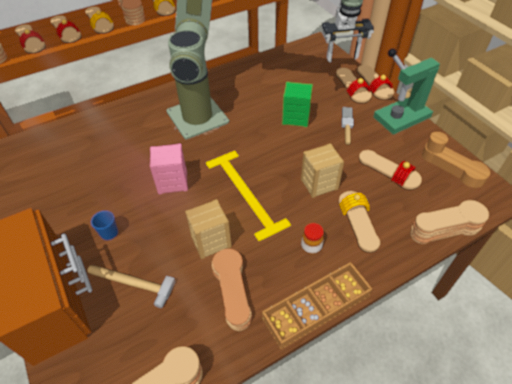

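View pics/side0.png

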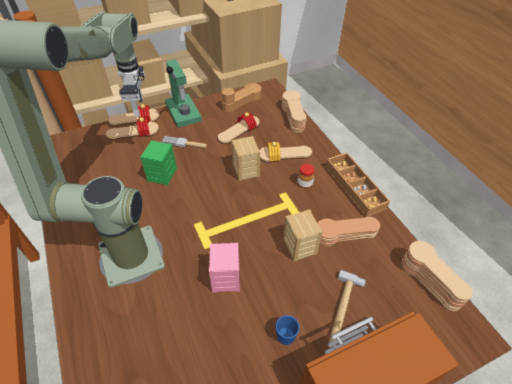

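The scene view has wooden crates at (209,230) and (322,170). The pink (169,168) and green (297,104) crates are look-alikes, to be left alone. The tape runs from (222,160) to (272,230), and the loose soles near (230,290) and the sandal at (358,220) lie beyond the crates. I'll check the choice in a close crop.

```bash
python3 - <<'E'
from h import *
s=cv2.imread("pics/scene0.png");d=cv2.imread("pics/side0.png")
def c(im,u,v): return cv2.resize(im[v-36:v+36,u-48:u+48],(384,288),interpolation=cv2.INTER_CUBIC)
cv2.imwrite("pics/crop1.png",np.vstack([np.hstack([c(s,209,230),c(s,322,170)]),np.hstack([c(d,302,235),c(d,246,158)])]))
h=cv2.cvtColor(s,cv2.COLOR_BGR2HSV); m=cv2.inRange(h,(24,180,150),(34,255,255))
n,l,st,ce=cv2.connectedComponentsWithStats(m); i=1+np.argmax(st[1:,4]); print(st[i],ce[i])
ys,xs=np.where(l==i); P=np.array([onz("scene",u,v)[:2] for u,v in zip(xs,ys)])
r=cv2.minAreaRect(P.astype(np.float32)*1000); print("line",r, P.mean(0))
E
```

```text
[ 206  151   85   90 1288] [248.7492236  196.71350932]
line ((440.0997619628906, -20.07052230834961), (123.41023254394531, 395.7596130371094), 89.93995666503906) [ 0.45888131 -0.02069762]
```

View pics/crop1.png

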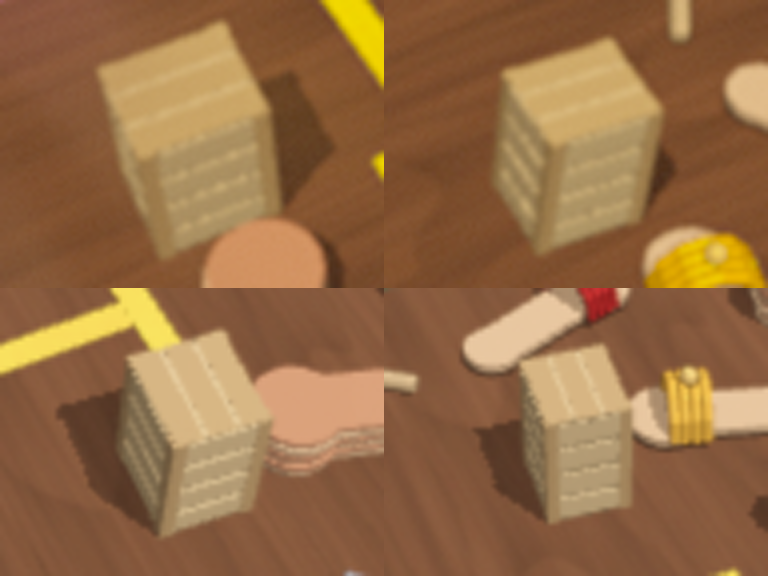

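The crop confirms both picks as plain wooden crates, and their top corners are clear in both views. One has soles beside it and the other has the yellow sandal. Next I locate the tops.

```bash
python3 - <<'E'
from h import *
for nm,cam,off,cs in [("A","scene",(161,194),[(100,70),(227,23),(270,112),(148,158)]),("A","side",(254,199),[(128,70),(225,42),(270,130),(175,158)]),
 ("B","scene",(274,134),[(118,74),(228,38),(278,107),(164,146)]),("B","side",(198,122),[(136,72),(220,58),(248,112),(161,135)])]:
    P=np.array([onz(cam,off[0]+c[0]/4-.4,off[1]+c[1]/4-.4,.14)[:2] for c in cs])
    print(nm,cam,P.mean(0).round(4)); print((P*1000).round().tolist())
    e=np.roll(P,-1,0)-P; print(np.hypot(*e.T).round(3),np.degrees(np.arctan2(e[:,1],e[:,0])).round(1))
def p(cam,u,v,z): print(cam,u,v,z,onz(cam,u,v,z).round(3))
p("scene",222,257,.048);p("scene",219,254,.048);p("scene",230,249,.048)
p("scene",352,194,0.02);p("scene",360,222,0.02);p("scene",313,240,0)
p("scene",170,150,.1);p("scene",297,88,.1)
p("scene",165,190,.0);p("scene",187,190,.0);p("scene",286,123,.0);p("scene",310,123,.0)
E
```

```text
A scene [ 0.5651 -0.2102]
[[517.0, -257.0], [525.0, -157.0], [613.0, -167.0], [605.0, -259.0]]
[0.1   0.089 0.093 0.088] [ 85.4  -6.2 -95.3 178.7]
A side [ 0.5627 -0.2128]
[[522.0, -161.0], [613.0, -169.0], [600.0, -265.0], [515.0, -257.0]]
[0.091 0.097 0.085 0.096] [ -4.6 -97.5 174.8  85.8]
B scene [0.5397 0.2188]
[[492.0, 174.0], [503.0, 276.0], [588.0, 264.0], [576.0, 161.0]]
[0.103 0.085 0.104 0.085] [ 83.4  -8.  -96.6 171.4]
B side [0.5422 0.2222]
[[504.0, 275.0], [591.0, 260.0], [582.0, 175.0], [491.0, 180.0]]
[0.088 0.085 0.091 0.096] [ -9.8 -95.5 177.   82.2]
scene 222 257 0.048 [ 0.657 -0.217  0.048]
scene 219 254 0.048 [ 0.644 -0.22   0.048]
scene 230 249 0.048 [ 0.645 -0.184  0.048]
scene 352 194 0.02 [0.647 0.279 0.02 ]
scene 360 222 0.02 [0.751 0.23  0.02 ]
scene 313 240 0 [0.721 0.07  0.   ]
scene 170 150 0.1 [ 0.221 -0.191  0.1  ]
scene 297 88 0.1 [0.157 0.372 0.1  ]
scene 165 190 0.0 [ 0.292 -0.257  0.   ]
scene 187 190 0.0 [ 0.331 -0.191  0.   ]
scene 286 123 0.0 [0.215 0.289 0.   ]
scene 310 123 0.0 [0.264 0.371 0.   ]
```

Request:
servo_tool(
  deltas=[
    {"dz": -30, "spin": -6.5},
    {"dz": -30, "spin": -6.5},
    {"dx": -20, "dy": -12},
    {"dx": -30, "dy": -17.5},
    {"dx": -30, "dy": -17.5},
    {"dx": -30, "dy": -17.5},
    {"dx": -30, "dy": -17.5},
    {"dx": -30, "dy": -17.5},
    {"dx": -30, "dy": -17.5},
    {"dx": -30, "dy": -17.5},
  ],
  claw=0,
)

```text
$.deltas[0]: bad value
```

Request:
servo_tool(
  deltas=[
    {"dx": -30, "dy": -17.5},
    {"dx": -30, "dy": -17.5},
    {"dx": -30, "dy": -17.5},
    {"dx": -30, "dy": -17.5},
    {"dx": -30, "dy": -17.5},
    {"dx": -30, "dy": -17.5},
    {"dx": -30, "dy": -17.5},
    {"dx": -20, "dy": -15},
    {"dx": -6, "dy": 0},
    {},
  ],
)

```text
$.deltas[0]: bad value
```

```bash
python3 - <<'E'
from h import *
s=bot.state(); print(s["t"],s["eef_pos"],s["orientation"],s["wrist_force"],s["gripper_width"],s["joints"])
from scipy.spatial.transform import Rotation as R
print(R.from_quat(s["orientation"]).as_matrix().round(3))
cv2.imwrite("pics/s1.png",bot.camera("scene"))
E
```

```text
0.1 [0.2048038  0.53652722 0.20443014] [ 1.81387997e-01  9.83411099e-01 -9.48569520e-04 -3.25333863e-04] [ 0.30167249 -0.41502728 -0.66678613] 0.09384824379356305 [ 1.05548076e+00  2.07325326e-01  1.54277346e+00 -5.12781269e-06
  1.39349948e+00 -1.50519113e-01]
[[-0.934  0.357 -0.001]
 [ 0.357  0.934 -0.002]
 [ 0.    -0.002 -1.   ]]
```

All four keys seem to be required in every row, so I'll resend the moves with them filled in.

Request:
servo_tool(
  deltas=[
    {"dx": 0, "dy": 0, "dz": -30, "spin": -6.5},
    {"dx": 0, "dy": 0, "dz": -30, "spin": -6.5},
    {"dx": -20, "dy": -12, "dz": 0, "spin": 0},
    {"dx": -30, "dy": -17.5, "dz": 0, "spin": 0},
    {"dx": -30, "dy": -17.5, "dz": 0, "spin": 0},
    {"dx": -30, "dy": -17.5, "dz": 0, "spin": 0},
    {"dx": -30, "dy": -17.5, "dz": 0, "spin": 0},
    {"dx": -30, "dy": -17.5, "dz": 0, "spin": 0},
    {"dx": -30, "dy": -17.5, "dz": 0, "spin": 0},
    {"dx": -30, "dy": -17.5, "dz": 0, "spin": 0},
  ],
  claw=0,
)

```text
t: 1.4
eef_pos: [0.4151, 0.3714, 0.265]
orientation: [0.069, 0.998, -0.0, -0.0]
wrist_force: [-0.4, 0.3, 0.2]
gripper_width: 0.0474
```

Request:
servo_tool(
  deltas=[
    {"dx": -30, "dy": -17.5, "dz": 0, "spin": 0},
    {"dx": -30, "dy": -17.5, "dz": 0, "spin": 0},
    {"dx": -30, "dy": -17.5, "dz": 0, "spin": 0},
    {"dx": -30, "dy": -17.5, "dz": 0, "spin": 0},
    {"dx": -30, "dy": -17.5, "dz": 0, "spin": 0},
    {"dx": -30, "dy": -17.5, "dz": 0, "spin": 0},
    {"dx": -30, "dy": -17, "dz": 0, "spin": 0},
    {"dx": -16, "dy": -10, "dz": 0, "spin": 0},
    {"dx": 0, "dy": 0, "dz": -5, "spin": 0},
  ],
)

```text
t: 2.52
eef_pos: [0.6201, 0.2097, 0.2694]
orientation: [0.07, 0.998, -0.0, -0.001]
wrist_force: [0.2, -0.1, -0.4]
gripper_width: 0.0469
```

```bash
python3 - <<'E'
from h import *
from scipy.spatial.transform import Rotation as R
s=bot.state(); print(s["t"],s["eef_pos"],s["joints"]); print(R.from_quat(s["orientation"]).as_matrix().round(3))
a=bot.camera("wrist"); b=bot.camera("side")[90:282,140:396]
cv2.imwrite("pics/w1.png",np.hstack([cv2.resize(a,(400,300)),cv2.resize(b,(400,300))]))
E
```

```text
2.525 [0.62011959 0.20972744 0.26939054] [ 1.93919458e-01  3.39199534e-01  1.24452354e+00  2.79165376e-04
  1.56027697e+00 -1.23736229e+00]
[[-0.99   0.139 -0.002]
 [ 0.139  0.99  -0.   ]
 [ 0.002 -0.001 -1.   ]]
```

View pics/w1.png

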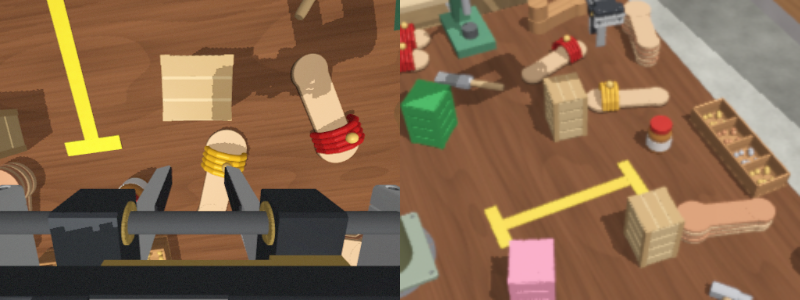

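The wrist view shows crate B square to the tool and centred between the fingers, with the sandal strap (76 mm high) below. I'll go down to z=0.118 and push slowly.

Request:
servo_tool(
  deltas=[
    {"dx": 0, "dy": 0, "dz": 35, "spin": 0},
    {"dx": 0, "dy": 0, "dz": 40, "spin": 0},
    {"dx": 0, "dy": 0, "dz": 40, "spin": 0},
    {"dx": 0, "dy": 0, "dz": 36, "spin": 0},
    {"dx": 8, "dy": 0, "dz": 0, "spin": 0},
    {"dx": 8, "dy": 0, "dz": 0, "spin": 0},
    {"dx": 8, "dy": 0, "dz": 0, "spin": 0},
    {"dx": 8, "dy": 0, "dz": 0, "spin": 0},
    {"dx": 8, "dy": 0, "dz": 0, "spin": 0},
    {"dx": 8, "dy": 0, "dz": 0, "spin": 0},
  ],
)

```text
t: 3.88
eef_pos: [0.5735, 0.2173, 0.1209]
orientation: [0.069, 0.998, 0.0, 0.002]
wrist_force: [2.7, -1.5, 4.8]
gripper_width: 0.0471
```

Request:
servo_tool(
  deltas=[
    {"dx": 8, "dy": 0, "dz": 0, "spin": 0},
    {"dx": 8, "dy": 0, "dz": 0, "spin": 0},
    {"dx": 8, "dy": 0, "dz": 0, "spin": 0},
    {"dx": 8, "dy": 0, "dz": 0, "spin": 0},
    {"dx": 8, "dy": 0, "dz": 0, "spin": 0},
    {"dx": 4, "dy": 0, "dz": 0, "spin": 0},
    {"dx": 0, "dy": 0, "dz": 0, "spin": 0},
  ],
)

```text
t: 4.75
eef_pos: [0.5281, 0.2231, 0.1188]
orientation: [0.069, 0.998, -0.0, -0.001]
wrist_force: [0.3, 0.6, 0.1]
gripper_width: 0.0471
```

```bash
python3 - <<'E'
from h import *
s=bot.state(); print(s["t"],s["eef_pos"],s["wrist_force"])
b=bot.camera("side")[110:206,190:318]; a=bot.camera("scene")[110:230,240:400]
cv2.imwrite("pics/t1.png",np.hstack([cv2.resize(a,(400,300)),cv2.resize(b,(400,300))]))
E
```

```text
4.75 [0.52808889 0.22312688 0.11880929] [0.30540828 0.57617786 0.06126226]
```

View pics/t1.png

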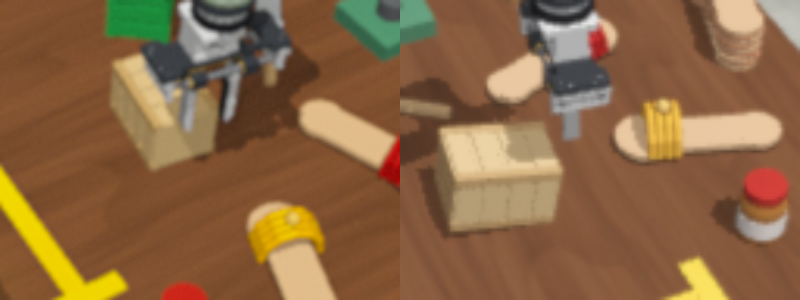

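Crate B is lying on its side towards the robot. The visible part of its underside looks bare, though the fingers hide some of it. I'll lift, cross to crate A, and check B on the way.

Request:
servo_tool(
  deltas=[
    {"dx": 0, "dy": 0, "dz": -40, "spin": -2.5},
    {"dx": 0, "dy": 0, "dz": -50, "spin": 0},
    {"dx": -5, "dy": -15, "dz": -40, "spin": 0},
    {"dx": -11, "dy": -30, "dz": 0, "spin": 0},
    {"dx": -11, "dy": -30, "dz": 0, "spin": 0},
    {"dx": -11, "dy": -30, "dz": 0, "spin": 0},
    {"dx": -11, "dy": -30, "dz": 0, "spin": 0},
    {"dx": -11, "dy": -30, "dz": 0, "spin": 0},
    {"dx": -11, "dy": -30, "dz": 0, "spin": 0},
    {"dx": -11, "dy": -30, "dz": 0, "spin": 0},
  ],
)

```text
t: 6.1
eef_pos: [0.5899, -0.0098, 0.2494]
orientation: [0.047, 0.999, 0.0, -0.0]
wrist_force: [-0.4, 0.6, -0.1]
gripper_width: 0.0466
```

Request:
servo_tool(
  deltas=[
    {"dx": -11, "dy": -30, "dz": 0, "spin": 0},
    {"dx": -11, "dy": -30, "dz": 0, "spin": 0},
    {"dx": -11, "dy": -30, "dz": 0, "spin": 0},
    {"dx": -11, "dy": -30, "dz": 0, "spin": 0},
    {"dx": -11, "dy": -30, "dz": 0, "spin": 0},
    {"dx": -11, "dy": -30, "dz": 0, "spin": 0},
    {"dx": -9, "dy": -24, "dz": 0, "spin": 0},
    {"dx": 0, "dy": 0, "dz": 0, "spin": 0},
  ],
)

```text
t: 7.1
eef_pos: [0.6449, -0.2205, 0.2487]
orientation: [0.048, 0.999, 0.0, -0.0]
wrist_force: [-0.1, 0.1, 0.7]
gripper_width: 0.0469
```

```bash
python3 - <<'E'
from h import *
s=bot.state(); print(s["t"],s["eef_pos"],s["orientation"],s["joints"])
a=bot.camera("scene")[110:290,160:400]
b=bot.camera("wrist")
cv2.imwrite("pics/t2.png",np.hstack([cv2.resize(a,(400,300)),cv2.resize(b,(400,300))]))
E
```

```text
7.1 [ 0.64490989 -0.22051007  0.2487306 ] [ 4.84888988e-02  9.98823654e-01  1.25843153e-04 -3.45350423e-04] [-4.56253226e-01  4.06744741e-01  1.19600395e+00 -4.28593637e-05
  1.53957784e+00 -1.93003235e+00]
```

View pics/t2.png

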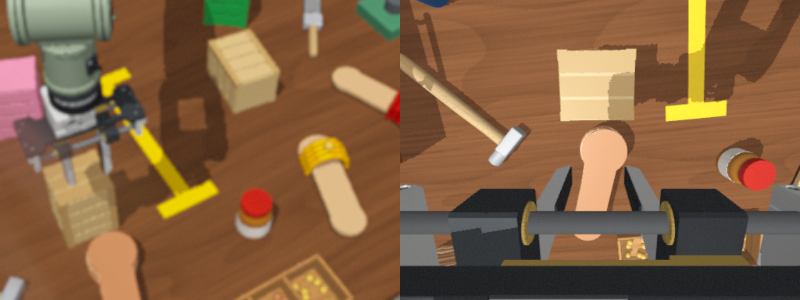

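Crate B's underside, facing the camera, is bare, so A should carry the stamp. The wrist view shows A centred and square to the tool, so I'll tip it.

Request:
servo_tool(
  deltas=[
    {"dx": 0, "dy": 0, "dz": 35, "spin": 0},
    {"dx": 0, "dy": 0, "dz": 35, "spin": 0},
    {"dx": 0, "dy": 0, "dz": 35, "spin": 0},
    {"dx": 0, "dy": 0, "dz": 25, "spin": 0},
    {"dx": 8, "dy": 0, "dz": 0, "spin": 0},
    {"dx": 8, "dy": 0, "dz": 0, "spin": 0},
    {"dx": 8, "dy": 0, "dz": 0, "spin": 0},
    {"dx": 8, "dy": 0, "dz": 0, "spin": 0},
    {"dx": 8, "dy": 0, "dz": 0, "spin": 0},
    {"dx": 8, "dy": 0, "dz": 0, "spin": 0},
  ],
)

```text
t: 8.45
eef_pos: [0.5986, -0.215, 0.1215]
orientation: [0.047, 0.999, -0.001, 0.002]
wrist_force: [4.2, -0.7, 4.4]
gripper_width: 0.0471
```

Request:
servo_tool(
  deltas=[
    {"dx": 8, "dy": 0, "dz": 0, "spin": 0},
    {"dx": 8, "dy": 0, "dz": 0, "spin": 0},
    {"dx": 8, "dy": 0, "dz": 0, "spin": 0},
    {"dx": 8, "dy": 0, "dz": 0, "spin": 0},
    {"dx": 8, "dy": 0, "dz": 0, "spin": 0},
    {"dx": 4, "dy": 0, "dz": 0, "spin": 0},
    {"dx": 0, "dy": 0, "dz": 0, "spin": 0},
    {"dx": 0, "dy": 0, "dz": -40, "spin": 0},
    {"dx": 0, "dy": 0, "dz": -50, "spin": 0},
    {"dx": 0, "dy": 0, "dz": -40, "spin": 0},
  ],
)

```text
t: 9.7
eef_pos: [0.5535, -0.2101, 0.251]
orientation: [0.047, 0.999, -0.0, 0.0]
wrist_force: [0.5, -0.2, 0.3]
gripper_width: 0.0468
```

Request:
servo_tool(
  deltas=[
    {"dx": 0, "dy": 0, "dz": 0, "spin": 10},
    {"dx": 0, "dy": 0, "dz": 0, "spin": 10},
    {"dx": 0, "dy": 0, "dz": 0, "spin": 10},
    {"dx": 0, "dy": 0, "dz": 0, "spin": 10},
    {"dx": 0, "dy": 0, "dz": 0, "spin": 10},
    {"dx": 0, "dy": 0, "dz": 0, "spin": 10},
    {"dx": 0, "dy": 0, "dz": 0, "spin": 10},
    {"dx": 0, "dy": 0, "dz": 0, "spin": 10},
    {"dx": 0, "dy": 0, "dz": 0, "spin": 10},
    {"dx": 0, "dy": 0, "dz": 0, "spin": 0},
  ],
)

```text
t: 10.95
eef_pos: [0.5532, -0.2099, 0.2489]
orientation: [0.739, 0.674, -0.0, -0.001]
wrist_force: [-0.0, -0.4, -0.4]
gripper_width: 0.0467
```

Request:
servo_tool(
  deltas=[
    {"dx": -20, "dy": -15, "dz": 0, "spin": 0},
    {"dx": -30, "dy": -23, "dz": 0, "spin": 0},
    {"dx": -30, "dy": -23, "dz": 0, "spin": 0},
    {"dx": -30, "dy": -23, "dz": 0, "spin": 0},
    {"dx": -9, "dy": -8, "dz": 0, "spin": 0},
    {"dx": 0, "dy": 0, "dz": 0, "spin": 0},
  ],
)

```text
t: 11.7
eef_pos: [0.4505, -0.3199, 0.2494]
orientation: [0.74, 0.673, 0.0, -0.0]
wrist_force: [0.7, 0.6, -0.2]
gripper_width: 0.0471
```

```bash
python3 - <<'E'
from h import *
s=bot.state(); print(s["t"],s["eef_pos"],s["orientation"],s["joints"])
f=bot.camera("scene"); cv2.imwrite("pics/s3.png",f); g=bot.camera("side"); cv2.imwrite("pics/d3.png",g)
a=f[120:330,60:340]; b=g[190:340,190:390]
cv2.imwrite("pics/t3.png",np.hstack([cv2.resize(a,(400,300)),cv2.resize(b,(400,300))]))
E
```

```text
11.7 [ 0.45051671 -0.31991394  0.24938258] [ 7.39623288e-01  6.73021002e-01  3.24498043e-04 -1.35997977e-04] [-7.74535163e-01  1.27611047e-01  1.54170137e+00  6.66884198e-04
  1.47251420e+00 -6.80375963e-01]
```

View pics/t3.png

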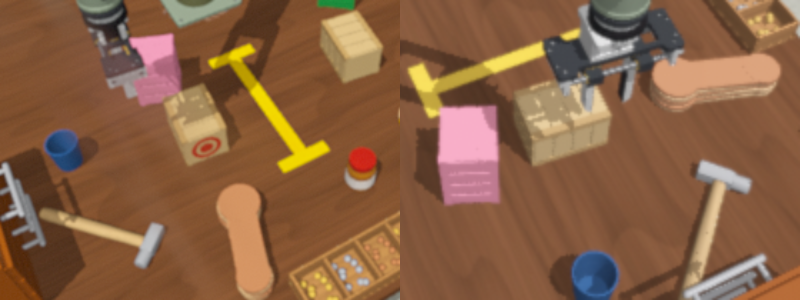

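The red ring and dot are on A's underside, at scene pixel (205,223), so A is the stamped crate. Next I work out the gap for the fingers and the push distance.

```bash
python3 - <<'E'
from h import *
f=cv2.imread("pics/s3.png"); h=cv2.cvtColor(f,cv2.COLOR_BGR2HSV)
m=cv2.inRange(h,(0,140,80),(8,255,255))|cv2.inRange(h,(172,140,80),(180,255,255)); m[:,:180]=0;m[:,230:]=0;m[:200]=0;m[245:]=0
ys,xs=np.where(m>0); (u,v),_,_=cv2.minAreaRect(np.c_[xs,ys].astype(np.float32)); print("stamp",u,v,onz("scene",u,v,.05).round(3),len(xs))
for u,v in [(133,125),(208,113),(115,93)]: print("top side",onz("side",190+u/2,190+v/2,.09).round(3))
for u,v in [(180,137),(222,123),(165,97),(207,87)]: print("top scene",onz("scene",60+u*.7,120+v*.7,.09).round(3))
for u,v in [(137,93),(181,93)]: print("pink base",onz("scene",60+u*.7,120+v*.7,.0).round(3))
for n,u,v in [("hammer head",150,228),("hammer head",150,265),("handle",45,212),("handle",135,240)]: print(n,onz("scene",60+u*.7,120+v*.7,.02).round(3))
for u,v in [(65,170)]: print("cup",onz("scene",60+u*.7,120+v*.7,.0).round(3))
# line edges near x ~.3,.6
h0=cv2.cvtColor(f,cv2.COLOR_BGR2HSV); m=cv2.inRange(h0,(24,180,150),(34,255,255)); m[250:]=0
ys,xs=np.where(m>0); P=np.array([onz("scene",a,b)[:2] for a,b in zip(xs,ys)])
for a,b in [(.3,.36),(.36,.42),(.42,.48),(.48,.54),(.54,.59)]:
    q=P[(P[:,0]>a)&(P[:,0]<b)&(abs(P[:,1])<.1),1]; print("line y at",(a+b)/2,np.median(q).round(4),q.min().round(3),q.max().round(3))
E
```

```text
stamp 204.076904296875 222.6153564453125 [ 0.52 -0.21  0.05] 90
top side [ 0.386 -0.223  0.09 ]
top side [ 0.51  -0.254  0.09 ]
top side [ 0.384 -0.153  0.09 ]
top scene [ 0.497 -0.255  0.09 ]
top scene [ 0.509 -0.161  0.09 ]
top scene [ 0.378 -0.239  0.09 ]
top scene [ 0.399 -0.145  0.09 ]
pink base [ 0.256 -0.277  0.   ]
pink base [ 0.31  -0.183  0.   ]
hammer head [ 0.625 -0.389  0.02 ]
hammer head [ 0.699 -0.419  0.02 ]
handle [ 0.48  -0.563  0.02 ]
handle [ 0.634 -0.425  0.02 ]
cup [ 0.385 -0.497  0.   ]
line y at 0.32999999999999996 -0.0203 -0.036 -0.004
line y at 0.39 -0.0198 -0.037 -0.003
line y at 0.44999999999999996 -0.0206 -0.037 -0.003
line y at 0.51 -0.0203 -0.037 -0.004
line y at 0.565 -0.0202 -0.037 -0.003
```

Request:
servo_tool(
  deltas=[
    {"dx": 0, "dy": 0, "dz": 35, "spin": 0},
    {"dx": 0, "dy": 0, "dz": 40, "spin": 0},
    {"dx": 0, "dy": 0, "dz": 40, "spin": 0},
    {"dx": 0, "dy": 0, "dz": 40, "spin": 0},
    {"dx": 0, "dy": 0, "dz": 35, "spin": 0},
    {"dx": 0, "dy": 0, "dz": 24, "spin": 0},
    {"dx": 15, "dy": 0, "dz": 0, "spin": 0},
    {"dx": 15, "dy": 0, "dz": 0, "spin": 0},
    {"dx": 12, "dy": 0, "dz": 0, "spin": 0},
    {"dx": 8, "dy": 0, "dz": 0, "spin": 0},
  ],
)

```text
t: 13.05
eef_pos: [0.4562, -0.2694, 0.0367]
orientation: [0.739, 0.673, 0.0, 0.001]
wrist_force: [1.6, 0.5, -0.3]
gripper_width: 0.0467
```

Request:
servo_tool(
  deltas=[
    {"dx": 6, "dy": 0, "dz": 0, "spin": 0},
    {"dx": 8, "dy": 0, "dz": 0, "spin": 0},
    {"dx": 8, "dy": 0, "dz": 0, "spin": 0},
    {"dx": 8, "dy": 0, "dz": 0, "spin": 0},
    {"dx": 8, "dy": 0, "dz": 0, "spin": 0},
    {"dx": 8, "dy": 0, "dz": 0, "spin": 0},
    {"dx": 8, "dy": 0, "dz": 0, "spin": 0},
    {"dx": 8, "dy": 0, "dz": 0, "spin": 0},
    {"dx": 8, "dy": 0, "dz": 0, "spin": 0},
    {"dx": 8, "dy": 0, "dz": 0, "spin": 0},
  ],
)

```text
t: 14.3
eef_pos: [0.4634, -0.1933, 0.0362]
orientation: [0.74, 0.673, -0.0, 0.001]
wrist_force: [-0.3, -4.6, 2.6]
gripper_width: 0.0469
```

Request:
servo_tool(
  deltas=[
    {"dx": 8, "dy": 0, "dz": 0, "spin": 0},
    {"dx": 8, "dy": 0, "dz": 0, "spin": 0},
    {"dx": 8, "dy": 0, "dz": 0, "spin": 0},
    {"dx": 8, "dy": 0, "dz": 0, "spin": 0},
    {"dx": 8, "dy": 0, "dz": 0, "spin": 0},
    {"dx": 8, "dy": 0, "dz": 0, "spin": 0},
    {"dx": 8, "dy": 0, "dz": 0, "spin": 0},
    {"dx": 6, "dy": 0, "dz": 0, "spin": 0},
    {"dx": 4, "dy": 0, "dz": 0, "spin": 0},
    {"dx": 0, "dy": 0, "dz": 0, "spin": 0},
  ],
)

```text
t: 15.55
eef_pos: [0.4695, -0.127, 0.0361]
orientation: [0.74, 0.673, 0.0, 0.001]
wrist_force: [0.5, -3.9, 3.5]
gripper_width: 0.0469
```

```bash
cat > m.py <<'E'
from h import *
s=bot.state(); print(s["t"],s["eef_pos"],s["wrist_force"])
f=bot.camera("scene"); g=bot.camera("side")
h=cv2.cvtColor(f,cv2.COLOR_BGR2HSV)
m=cv2.inRange(h,(0,140,80),(8,255,255))|cv2.inRange(h,(172,140,80),(180,255,255)); m[:,:195]=0;m[:,292:]=0;m[:160]=0;m[245:]=0
ys,xs=np.where(m>0); (u,v),_,_=cv2.minAreaRect(np.c_[xs,ys].astype(np.float32)); print("stamp",u,v,onz("scene",u,v,.05).round(4),len(xs))
import sys
a=f[110:290,160:400]; b=g[130:310,180:420]
cv2.imwrite(sys.argv[1],np.hstack([cv2.resize(a,(400,300),interpolation=2),cv2.resize(b,(400,300),interpolation=2)]))
E
python3 m.py pics/t4.png
```

```text
15.55 [ 0.46950225 -0.12696437  0.03605466] [ 0.51262454 -3.90967393  3.51234445]
stamp 244.00003051757812 208.00003051757812 [ 0.5335 -0.0745  0.05  ] 107
```

View pics/t4.png

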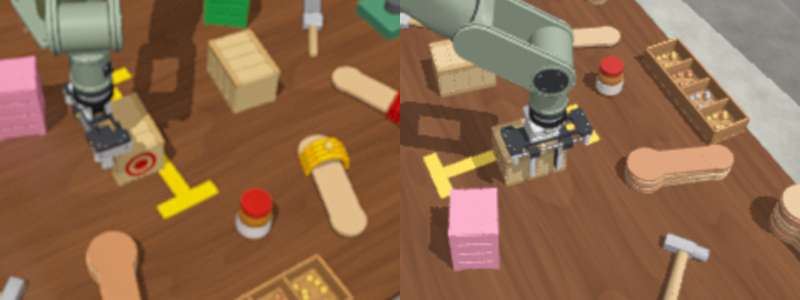

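The crate slides straight, and its centre is at y≈-0.068 against the line at y=-0.020. That leaves about 48 mm to push.

Request:
servo_tool(
  deltas=[
    {"dx": 6, "dy": 0, "dz": 0, "spin": 0},
    {"dx": 8, "dy": 0, "dz": 0, "spin": 0},
    {"dx": 8, "dy": 0, "dz": 0, "spin": 0},
    {"dx": 8, "dy": 0, "dz": 0, "spin": 0},
    {"dx": 8, "dy": 0, "dz": 0, "spin": 0},
    {"dx": 6, "dy": 0, "dz": 0, "spin": 0},
    {"dx": 4, "dy": 0, "dz": 0, "spin": 0},
    {"dx": 0, "dy": 0, "dz": 0, "spin": 0},
    {"dx": -10, "dy": 0, "dz": 0, "spin": 0},
    {"dx": -25, "dy": 0, "dz": 0, "spin": 0},
  ],
)

```text
t: 16.9
eef_pos: [0.4685, -0.1123, 0.0343]
orientation: [0.739, 0.673, -0.0, -0.002]
wrist_force: [1.0, -0.6, -0.6]
gripper_width: 0.0469
```

Request:
servo_tool(
  deltas=[
    {"dx": -40, "dy": 0, "dz": 0, "spin": 0},
    {"dx": -40, "dy": 0, "dz": -20, "spin": 0},
    {"dx": -40, "dy": 0, "dz": -40, "spin": 0},
    {"dx": -40, "dy": 0, "dz": -50, "spin": 0},
    {"dx": -20, "dy": 0, "dz": -50, "spin": 0},
    {"dx": 0, "dy": 0, "dz": -40, "spin": 0},
    {"dx": 0, "dy": 0, "dz": 0, "spin": 0},
  ],
)

```text
t: 17.77
eef_pos: [0.4545, -0.2933, 0.2372]
orientation: [0.74, 0.673, 0.001, 0.003]
wrist_force: [0.7, -0.3, -0.9]
gripper_width: 0.0469
```

```bash
python3 m.py pics/t5.png
```

```text
17.775 [ 0.45453411 -0.29327537  0.23721294] [ 0.72205183 -0.31941206 -0.88501491]
stamp 257.5 203.00003051757812 [ 0.5379 -0.027   0.05  ] 96
```

View pics/t5.png

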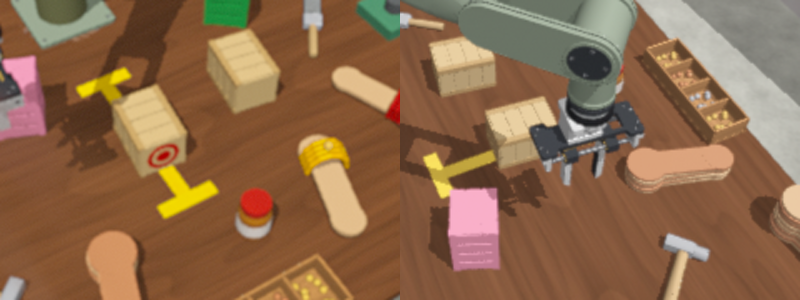

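The crate lies across the tape with the stamp face showing. Its stamp is at y=-0.027, which puts the centre near y=-0.020, on the line. I'll do one numeric cross-check from the top corners and compare the other objects with the first picture, then hand in.

```bash
python3 - <<'E'
from h import *
P=np.array([onz("scene",160+u*.6,110+v*.6,.09)[:2] for u,v in [(113,105),(155,87),(186,125),(137,143)]]); print(P.round(3).tolist(),P.mean(0).round(4))
f=bot.camera("scene"); cv2.imwrite("pics/s5.png",f)
a=cv2.imread("pics/scene0.png"); d=cv2.absdiff(f,a).max(2)
for n,u,v in [("jar",313,238),("sandalL",360,222),("sandalR",395,170),("soles",230,290),("hammer",150,285),("cup",105,225),("brush",348,125),("soles2",450,222),("green",297,104),("pink R",176,180)]:
    print(n,int(np.median(d[v-12:v+12,u-8:u+8])),end="; ")
print(bot.state()["t"])
E
```

```text
[[0.407, -0.064], [0.407, 0.032], [0.524, 0.034], [0.515, -0.069]] [ 0.4632 -0.0171]
jar 3; sandalL 3; sandalR 4; soles 3; hammer 3; cup 3; brush 3; soles2 3; green 3; pink R 2; 17.925
```

```bash
python3 -c "
from rig import bot
print(bot.job_done())"
```

```text
the job is handed in; nothing more can be done
None
```

I tipped both wooden crates towards the robot, and the red stamp was on the right-hand one (y < 0). I then pushed that crate, still on its side, onto the yellow line, backed the gripper away, and handed in at about 18 s.

- **Stamped crate:** its centre across the line is at y ≈ -0.020 from the stamp and -0.017 from its top corners, read roughly by eye. The line is at y ≈ -0.020, so the two checks differ by about 3 mm. The crate is turned about 5° from square to the line.
- **Plain crate:** it lies on its side about 0.2 m clear of the line.
- **Everything else:** the jar, soles, sandals, hammer, brush, cup and the green and pink crates look the same as in the first picture. The wrist force stayed in single figures at every reading I took.

No final check failed. The first two move calls were refused because some values were left out of the rows, but nothing moved.

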